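# Stand the mop clamp head away in the crate and shut the lid

### The arm

A 6-joint arm with a two-finger parallel gripper is mounted at the origin on the work surface. World frame = base frame: x ahead of the robot, y to its left, z up, the work surface at z = 0. Lengths are in m, angles in rad, forces in N, time in s.
With the tool pointing down it reaches from about 0.425 to 0.95 m from the base axis. Payload 3.5 kg.
Tool frame: the origin (TCP) lies at the very end of the fingers, on their centre line; the grasp point (between the pads) lies 19 mm behind it (ctrl.grip_point_offset is the distance from the TCP to the grasp point, in m); z points along the fingers, y is the line along which they close (so a half turn about z gives the same grasp; the last joint's range is limited). The gripper opens to 85 mm and grips with 20 to 120 N. Pads are 22 mm wide; open, the fingers measure 114 mm over their backs; the gripper's body (76 mm by 85 mm) begins 54 mm behind the grasp point. The pads swing forward as they close: fully open they stand 13 mm farther back than shut.
Start: joints at [-1.344, 0.286, 1.577, -0, 1.279, -0.15], TCP at [0.248, -0.628, 0.211] pointing down, gripper open.
Joint ranges: [-2.77, 2.77], [-0.9, 2.22], [0.21, 2.48], [-1.53, 4.67], [0.24, 2.81], [-2.84, 2.84]. Speed limits (rad/s): [2.79, 2.79, 3.14, 3.14, 3.14, 3.14].

### API

Orientations are given as a unit quaternion [x, y, z, w].
In Python, from plant import ctrl gives the robot as it stands. The module is installed in compiled form; this text tells all that it offers.
- The arm moves only by the shell command python3 -m pendant 'ROWS' [OPENING] [FORCE]. ROWS is JSON, a list of rows, each an object of numbers: "dx", "dy", "dz": the shift along the tool's x, y, z in cm; "twist": the turn about the tool's z in degrees. A call has 1 to 10 rows; each row is the pose to reach, as a shift and turn from the pose commanded when the call began, along the tool's axes at that moment; what a row does not reach only later rows make up. A row lasts 1/8 s, in which the tool goes at most 62.5 mm and 10.7 degrees, less where a joint would pass 70% of its speed; a pose out of reach is approached as far as the arm can. A call with a gripper value outside its range is refused whole. OPENING is the opening in per cent of the stroke, from 0 (shut) to 100 (fully open), set as the call begins (- or left out, the last holds). The fingers move at their own pace and stop on an object; FORCE is the grip in N (left out, the last holds). Time passes only in rows, so rows that repeat a pose let the fingers close. It gives the time, the measured TCP pose, the force, the opening and the grip force at its end, in the units of the state.
- ctrl.get_state(): the state, without advancing time (a new reading comes with each control period).
- ctrl.read_camera(name): name is "scene" or "side" or "wrist"; returns a dict with "img" (400x640x3 uint8, red, green, blue), "depth" (400x640 float32, m along the optical axis (not along the pixel's ray), 0 where there is no reading), "camera_matrix" (3x3 intrinsics, pixels), "xyz" and "rotation" of the camera in the world; the wrist camera has in their place "tool_from_camera" (4x4, takes a point from camera to tool coordinates, whose origin is the TCP and whose axes are the flange's). Camera axes: x right, y up, looking along -z (the intrinsics and any distortion apply to the point x, -y, -z); pixel columns grow to the right and rows downward; lengths in m; the calibration is good to about 2 mm. The wrist camera is an equidistant fisheye: a pixel r from the principal point sees the ray r / f radians off the axis. A picture is of the moment at which its call begins: read the wrist's pose just before it.
- ctrl.sign_off(): hands the job in; it is judged then, once.
The state is a dict: "time": time; "qpos": joint angles; "dq": joint speeds; "joint_efforts": joint torques, N m; "eef_pos": TCP position; "tcp_rot": TCP orientation; "contact_force": force on the tool from outside, world axes, zero at the start; "wrist_torque": the same for the moment, N m; "opening": opening from 0.0 (shut) to 1.0 (fully open); "finger_force": force on a finger pad.
Only numpy, scipy, OpenCV 4.12 (cv2) and the standard library are available. Lean on these libraries where they do the work, as an engineer would, in place of code of your own. Each camera call takes 0.05 s, during which the arm holds its last target. There are 200 camera calls.

### The job

Draw the aluminium mop clamp head out of the slanting steel soap rack and stand it upright, socket up, fully down in the stand with the narrow slot inside the white crate, then let go of it. After that swing the crate's open lid shut over it. Leave the bottle brush, the drain cover and the jar where they are.

Things in the scene. Friction and masses are not known exactly. Their poses are not given: they have to be found in the camera images.
- mop_head: Loose aluminium mop clamp head, about 150 g. Flat jaw plate 10 mm thick (x), 100 mm wide (y), 36 mm high (z); on its middle a square socket, 24 x 24 mm, from 36 to 80 mm along z. Origin: centre of the jaw's bottom edge; z runs up the socket. Same back to front. It starts in the rack's pocket, socket up, leaning 35 degrees from vertical to the rack's -x; pinch the socket along the lean.
- soap_rack: Fixed steel rack, base 110 x 140 mm; origin: centre of its foot on the work surface. Its pocket's floor centre is 50 mm above the origin; the pocket leans 35 degrees to the rack's -x (roughly to the robot). Along the slant its back strips (-x side) reach 34 mm and its front lip 12 mm above the pocket floor, so the socket stands free; the head is drawn out along the slant.
- crate: Two stacked slotted white plastic crates, fixed, 250 mm (x) x 190 mm (y), walls 5 mm. Origin: centre of the underside. The upper crate's inner floor is 50 mm and its rim 150 mm above the work surface. Inside are two grey stands, side by side along the crate's x.
- narrow_stand: Grey plastic block fixed on the upper crate's floor, 56 mm (x) x 124 mm (y) x 34 mm high, with the narrow slot in its top. Origin: centre of its underside. It may be the nearer or the farther of the two stands.
- narrow_slot (a point): Centre of the narrow slot's mouth, at the stand's top face, axes as the stand's. The slot is 14 mm wide (x) and 106 mm long (y), 30 mm deep, its edges bevelled by 2 mm; its floor is 4 mm above the stand's underside.
- wide_stand: The like grey block beside it, with a slot 32 mm wide, too wide for the head. Origin: centre of its underside.
- lid (a joint): Crate lid's hinge angle in rad: 0 shut, 1.57 straight up, 1.85 leaning fully back. It starts leaning back a little (1.62 to 1.75) and rests there by light friction; pushed forward below about 1.2 it falls shut by itself, damped. 1 to 2 N at its free edge moves it.
- lid_hinge (a point): Middle of the lid's hinge line, on the crate's rim at its +y side (the robot's left), axes as the crate's. The lid is a flat panel 250 mm (along the hinge) x 190 x 5 mm. Shut, it reaches from the hinge to -y over the crate; open, it stands up from the hinge, its outer face looking to +y.
- lid_edge (a point): Middle of the lid's free edge, 190 mm from the hinge.
- bottle_brush: Bystander: bamboo bottle brush, 215 mm long, lying on the surface. Origin on the surface where handle and brush head meet: the 18 mm thick handle runs 130 mm to its -x, the 44 mm thick head 85 mm to its +x.
- drain_cover: Bystander: drain cover, an 88 mm disc with a 26 mm grip knob, 20 mm high. Origin: centre of its underside.
- jar: Bystander: jar, 60 mm across, 85 mm high. Origin: centre of its underside.
Things that resemble listed ones, but are neither listed nor needed, are in the scene too. Leave any orange look-alike of the mop_head alone.

How it is judged:
By the outcome, as a careful person would: the job done as asked, in the order asked, and still so for the second after the job is handed in, with the robot touching nothing.
It also fails if it takes over 61 s, if anything falls off the work surface, if the arm or the gripper's body presses on something with over 40 N, if the wrist force passes 120 N, or if a joint passes its speed limit or range.

## Working session

There is one attempt and no reset: what is moved stays moved. The work goes in short steps, Python scripts to look and compute and a shell command to move; the robot and the scene stay as the last step left them, time stands still between calls to the robot, and variables do not carry over. Pictures are saved under pics/ and viewed, at most 10 in all, crops included, and the job is handed in when it is done.

```bash
mkdir -p pics
cat > h.py <<'E'
import numpy as np, cv2, json
from plant import ctrl
from scipy.spatial.transform import Rotation as R
def cloud(c):
    K=np.array(c["camera_matrix"]);d=c["depth"];v,u=np.mgrid[:400,:640]
    P=np.stack([(u-K[0,2])/K[0,0]*d,-(v-K[1,2])/K[1,1]*d,-d],-1)
    r=np.array(c["rotation"])
    if r.shape!=(3,3): r=R.from_quat(r).as_matrix()
    W=P@r.T+np.array(c["xyz"]); W[d<=0]=np.nan
    return W
E
python3 - <<'E'
from h import *
s=ctrl.get_state();print(s)
ims=[]
for n in("scene","side"):
    c=ctrl.read_camera(n);np.savez(f"{n}.npz",**c)
    print(n,c["xyz"],c["rotation"],c["camera_matrix"],(c["depth"]>0).mean(),[k for k in c])
    cv2.imwrite(f"pics/{n}0.png",c["img"][:,:,::-1])
E
```

```text
{'time': 0.0, 'qpos': array([-1.34400490e+00,  2.87188887e-01,  1.57816880e+00,  2.41488524e-05,
        1.27859244e+00, -1.50020477e-01]), 'dq': array([ 1.02744886e-03,  2.42232181e-05, -1.36014259e-03,  1.53930962e-03,
        9.11714587e-04, -1.53049634e-03]), 'joint_efforts': array([-2.92915893e-04, -4.05988312e+01, -2.92622244e+01, -2.15393629e-04,
        5.89878924e-03, -6.73389025e-06]), 'eef_pos': array([ 0.24823336, -0.62694752,  0.20963619]), 'tcp_rot': array([ 9.82304009e-01,  1.87289733e-01, -3.36853950e-05, -1.17831518e-03]), 'contact_force': array([ 0.22014121,  0.16015448, -0.93797321]), 'wrist_torque': array([ 0.04183811, -0.04777865,  0.00323568]), 'finger_force': 0.0, 'opening': 1.002410124666045}
scene [ 0.83958144 -0.54680053  0.93281325] [0.27952173 0.08352858 0.2594947  0.92062646] [[362.71124152   0.         320.49294049]
 [  0.         362.71124152 207.41002055]
 [  0.           0.           1.        ]] 0.99601953125 ['img', 'depth', 'camera_matrix', 'xyz', 'rotation']
side [0.04085159 0.72595408 1.14616605] [-0.10561875  0.35568826  0.89212237 -0.25777554] [[479.90413767   0.         327.52022851]
 [  0.         479.90413767 204.00948753]
 [  0.           0.           1.        ]] 0.99599609375 ['img', 'depth', 'camera_matrix', 'xyz', 'rotation']
```

View pics/scene0.png

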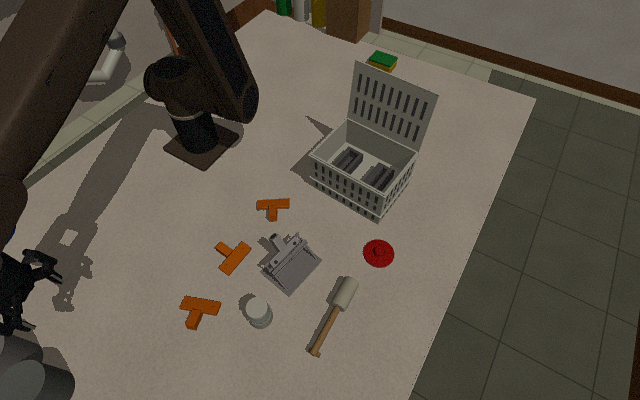

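View pics/side0.png

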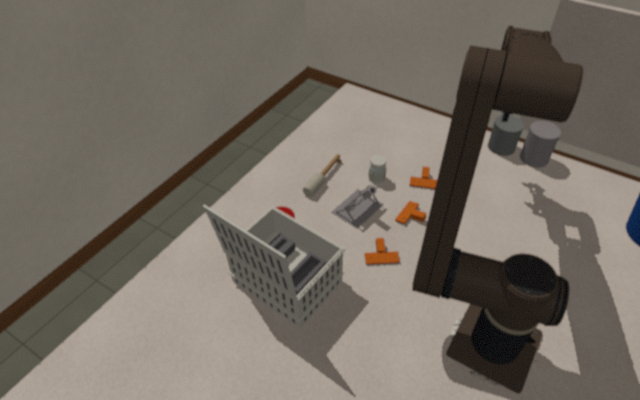

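The scene view shows the rack with the head at about (285,255), the crate at (365,165) with its lid open at (395,100), and two stands at (347,160) and (378,177). The orange look-alikes are at (272,208), (235,257) and (200,310). The side view matches: rack at (360,205), crate at (285,265).

Run:
```python
from h import *
def load(n):
    z=np.load(f"{n}.npz");return {k:z[k] for k in z}
for n,rk,cr in(("scene",(250,225,330,300),(295,50,445,230)),("side",(325,180,390,235),(200,195,350,325))):
    c=load(n);W=cloud(c);img=c["img"].astype(int)
    sat=img.max(2)-img.min(2)
    u0,v0,u1,v1=rk;w=W[v0:v1,u0:u1];ok=(w[...,2]>0.012)&(sat[v0:v1,u0:u1]<40)
    p=w[ok];(cx,cy),sz,a=cv2.minAreaRect((p[:,:2]*1000).astype(np.float32))
    print(n,"rack",cx,cy,sz,a,"z",np.nanpercentile(p[:,2],[50,95,100]), "table z",np.nanmedian(W[330:380,150:300,2]) )
    print(" box",cv2.boxPoints(((cx,cy),sz,a)).round().tolist())
    hi=p[p[:,2]>0.085];print(" head top mean",hi.mean(0),len(hi)); 
    for lo in(.1,.105,.11): 
        q=p[p[:,2]>lo]; print("  ",lo,len(q),q.mean(0) if len(q) else '')
    u0,v0,u1,v1=cr;w=W[v0:v1,u0:u1].reshape(-1,3)
    rim=w[(w[:,2]>.143)&(w[:,2]<.156)];rc=cv2.minAreaRect((rim[:,:2]*1000).astype(np.float32))
    print(" rim",rc,len(rim))
    lid=w[w[:,2]>.17];ce=lid.mean(0);_,_,vt=np.linalg.svd(lid-ce,full_matrices=False);nn=vt[2]
    print(" lid c",ce,"n",nn,"ang",90-np.degrees(np.arcsin(nn[2]*-np.sign(nn[1]))),"zmax",lid[:,2].max(), "yaw",np.degrees(np.arctan2(nn[1],nn[0])))
    st=w[(w[:,2]>.078)&(w[:,2]<.09)];print(" stands",len(st),np.percentile(st,[5,95],axis=0).tolist())
# ortho height map
c=load("scene");W=cloud(c)
x0,y0=.35,-.45
H=np.zeros((300,240,3),np.uint8)
o=cv2.resize(c["img"][50:300,235:445][:,:,::-1],None,fx=2.4,fy=2.4,interpolation=cv2.INTER_CUBIC)
s=load("side");o2=cv2.resize(s["img"][180:240,320:395][:,:,::-1],None,fx=3.5,fy=3.5,interpolation=cv2.INTER_CUBIC)
o2=cv2.copyMakeBorder(o2,0,600-o2.shape[0],0,0,cv2.BORDER_CONSTANT);cv2.imwrite("pics/crop1.png",np.hstack([o,o2]))
```

```text
scene rack 520.4577026367188 -269.309814453125 (217.2430419921875, 97.07268524169922) 82.08272552490234 z [0.06820191 0.1150683  0.12305129] table z 9.725944146893317e-05
 box [[457.0, -370.0], [554.0, -384.0], [583.0, -168.0], [487.0, -155.0]]
 head top mean [ 0.50566401 -0.2395571   0.10483623] 219
   0.1 139 [ 0.49765608 -0.22613834  0.1123998 ]
   0.105 114 [ 0.4957155  -0.22568136  0.11456916]
   0.11 90 [ 0.49470551 -0.22468297  0.11635088]
 rim ((565.4505004882812, 124.19760131835938), (202.3648681640625, 259.7037048339844), 85.08841705322266) 1110
 lid c [0.58001131 0.23197493 0.26140976] n [ 0.08236388  0.98944918 -0.11919103] ang 83.15458291786571 zmax 0.3406517050576966 yaw 85.2415467855902
 stands 1084 [[0.4500787418881259, 0.025862461299726545, 0.0791987312375033], [0.6821234030351905, 0.21834484874068252, 0.08878009489686743]]
side rack 519.303955078125 -265.90484619140625 (222.84507751464844, 96.79153442382812) 84.0363998413086 z [0.06612224 0.11812176 0.12280833] table z -0.0005965024371920036
 box [[460.0, -372.0], [556.0, -382.0], [579.0, -160.0], [483.0, -150.0]]
 head top mean [ 0.4930954  -0.21530388  0.10814128] 105
   0.1 80 [ 0.48952403 -0.21606006  0.11300663]
   0.105 71 [ 0.48900484 -0.21695994  0.11432173]
   0.11 52 [ 0.48852221 -0.21729471  0.11661382]
 rim ((563.4320068359375, 127.12564086914062), (202.83642578125, 264.3519287109375), 85.34672546386719) 839
 lid c [0.56413147 0.24066445 0.26495788] n [ 0.08115861  0.99058649 -0.11023468] ang 83.67115586762152 zmax 0.34323297904431715 yaw 85.3162260759009
 stands 1102 [[0.43992270437748504, 0.03364605595184381, 0.07864274329904171], [0.6714622387556902, 0.22641254996816784, 0.08820093412407924]]
```

View pics/crop1.png

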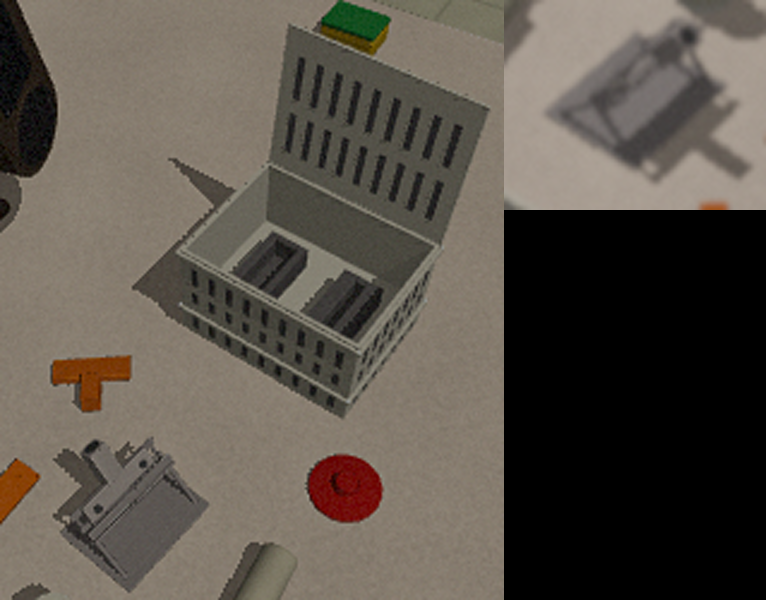

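The crop shows the head's socket top at crop (95,448), with the jaw line running from (65,525) to (155,440). The stands are at (270,265), which looks wide-slotted, and (345,305), which looks narrow. Next I measure the rack yaw and the stand profiles in the crate frame.

Run:
```python
from h import *
def load(n):
    z=np.load(f"{n}.npz");return {k:z[k] for k in z}
for n,rk,cr in(("scene",(250,225,330,300),(295,50,445,230)),("side",(325,180,390,235),(200,195,350,325))):
    c=load(n);W=cloud(c);img=c["img"].astype(int);sat=img.max(2)-img.min(2)
    m=np.zeros((400,640),np.uint8);u0,v0,u1,v1=rk
    m[v0:v1,u0:u1]=((W[...,2]>0.010)&(sat<40))[v0:v1,u0:u1]
    k,lab,st,_=cv2.connectedComponentsWithStats(m);i=1+np.argmax(st[1:,4]);p=W[lab==i]*1000
    # jaw/upper edge & back strips ridge: main horizontal direction of points z 60..92 
    r=cv2.minAreaRect(p[:,:2].astype(np.float32));print(n,st[i],"rack rect",r)
    for lo,hi in((10,40),(40,60),(60,88),(92,130)):
        q=p[(p[:,2]>lo)&(p[:,2]<hi)];ce=q.mean(0);_,s,vt=np.linalg.svd(q[:,:2]-ce[:2],full_matrices=False)
        rr=cv2.minAreaRect(q[:,:2].astype(np.float32))
        print("  z",lo,hi,len(q),ce.round(1),"axis deg",np.degrees(np.arctan2(vt[0,1],vt[0,0])).round(1),(s/np.sqrt(len(q))).round(1),np.round(rr[0],1),np.round(rr[1],1),round(rr[2],1))
    u0,v0,u1,v1=cr;w=W[v0:v1,u0:u1].reshape(-1,3)*1000
    a=np.radians(-4.75);ex=np.array([np.cos(a),np.sin(a)]);ey=np.array([-ex[1],ex[0]])
    d=w[:,:2]-[564.5,125.7];X=d@ex;Y=d@ey
    rim=(w[:,2]>146)&(w[:,2]<154)&(Y<88);print(" rim X",np.percentile(X[rim],[1,99]),"Ymin",np.percentile(Y[rim],1), "cnt",rim.sum())
    b=(abs(Y)<45)&(abs(X)<115)
    print("  Xbin: zmed zmin n")
    for x in range(-100,100,6):
        q=w[b&(X>=x)&(X<x+6),2]
        if len(q):print("  %d: %s"%(x,np.histogram(q,[40,57,65,73,80,95])[0]),end=" ")
    print()
    t=(w[:,2]>81)&(w[:,2]<88)&(abs(X)<108)
    for sgn in(-1,1):
        tt=t&(X*sgn>0)&(abs(Y)<78);print(" stand",sgn,np.percentile(X[tt],[2,98]),np.percentile(Y[tt],[2,98]),tt.sum())
```

```text
scene [ 264  232   53   59 1002] rack rect ((527.7685546875, -226.79718017578125), (130.52833557128906, 100.29438781738281), 83.2804946899414)
  z 10 40 71 [ 553.8 -244.    23.8] axis deg -103.8 [58.8 18.6] [ 538.3 -229.4] [125.6  78.7] 83.3
  z 40 60 197 [ 536.6 -233.8   55.1] axis deg -99.0 [45.3  8.4] [ 533.3 -227.4] [130.4  39.2] 85.0
  z 60 88 540 [ 524.  -230.3   70.3] axis deg -99.3 [34.8  9. ] [ 519.8 -225.7] [130.1  45.3] 81.9
  z 92 130 177 [ 500.4 -226.7  108.9] axis deg 1.3 [10.6  7.4] [ 498.4 -224.7] [25.  40.8] 81.6
 rim X [-127.16181423  130.25098891] Ymin -101.6372015874687 cnt 612
  Xbin: zmed zmin n
  -100: [2 0 0 0 0]   -88: [0 0 0 0 8]   -82: [ 0  0  0  0 46]   -76: [12 17 19 21 42]   -70: [30  6  4  4  2]   -64: [26  5  2  3  4]   -58: [28  4  3  2  3]   -52: [4 2 2 3 4]   -46: [0 0 0 2 3]   -40: [ 0  0  0  1 29]   -34: [ 3  0  6  5 45]   -28: [40 17 16 18 14]   -22: [28  0  0  0  0]   -16: [33  0  0  0  0]   -10: [29  0  0  0  0]   -4: [29  0  0  0  0]   2: [32  0  0  0  0]   8: [31  0  0  0  0]   14: [14  0  0  0  0]   26: [ 0  0  0  1 25]   32: [ 0  0  0  1 44
[... 977 characters left out ...]
n n
  -88: [ 0  0 17 31 44]   -82: [ 0  0  0  7 58]   -76: [ 0  0  0  4 21]   -64: [11  1  0  0  0]   -58: [46  3  0  0  0]   -52: [41  4  0  0  0]   -46: [46 19 22 17 13]   -40: [ 9 10  8 12 39]   -34: [ 0  0  0  3 38]   -16: [4 0 0 0 0]   -10: [25  0  0  0  0]   -4: [22  0  0  0  0]   2: [17  0  0  0  0]   8: [13  0  0  0  0]   14: [14  0  0  0  0]   20: [9 0 0 1 1]   26: [ 8  6  9  7 18]   32: [ 0  0  0  0 14]   38: [ 0  0  0  0 15]   44: [0 0 0 1 7]   56: [0 2 3 4 4]   62: [ 0  5  6  5 15]   68: [ 0  0  0  0 14]   74: [ 0  0  0  2 16]   80: [0 0 0 0 7] 
 stand -1 [-85.44737206 -29.35434806] [-71.31373944  47.08501279] 291
 stand 1 [26.75027928 82.66225783] [-72.00813585 -19.92850445] 199
```

```bash
cat >> h.py <<'E'
def go(x,y,z,yaw_y=None):
    "print shift in tool axes (cm) from measured pose to TCP x,y,z (m); yaw_y: wanted world angle of tool y, deg"
    s=ctrl.get_state();T=R.from_quat(s["tcp_rot"]).as_matrix()
    d=T.T@(np.array([x,y,z])-s["eef_pos"])*100
    a=np.degrees(np.arctan2(T[1,1],T[0,1]));tw=0
    if yaw_y is not None: tw=-((yaw_y-a+90)%180-90)
    print("t",round(s["time"],2),"pos",s["eef_pos"].round(4),"yaw_y",a.round(2),"q6",s["qpos"][5].round(2),"-> dx dy dz",d.round(2),"twist",round(tw,1))
def wcloud(c,s):
    K=np.array(c["camera_matrix"]);d=c["depth"];v,u=np.mgrid[:400,:640]
    x=(u-K[0,2])/K[0,0];y=(v-K[1,2])/K[1,1];r=np.hypot(x,y)+1e-9
    t=np.tan(np.clip(r,0,1.5));X=np.stack([x/r*t,-y/r*t,-np.ones_like(r)],-1)*d[...,None]
    M=np.array(c["tool_from_camera"]);X=X@M[:3,:3].T+M[:3,3]
    W=X@R.from_quat(s["tcp_rot"]).as_matrix().T+s["eef_pos"];W[(d<=0)|(r>1.4)]=np.nan
    return W
E
python3 -c "
from h import *
go(.497,-.222,.23,-7.5)"
python3 -m pendant '[{"dx":38.1,"dy":-28.5,"dz":-2,"twist":-61},{"dx":38.1,"dy":-28.5,"dz":-2,"twist":-61},{"dx":38.1,"dy":-28.5,"dz":-2,"twist":-61},{"dx":38.1,"dy":-28.5,"dz":-2,"twist":-61},{"dx":38.1,"dy":-28.5,"dz":-2,"twist":-61},{"dx":38.1,"dy":-28.5,"dz":-2,"twist":-61},{"dx":38.1,"dy":-28.5,"dz":-2,"twist":-61},{"dx":38.1,"dy":-28.5,"dz":-2,"twist":-61},{"dx":38.1,"dy":-28.5,"dz":-2,"twist":-61},{"dx":38.1,"dy":-28.5,"dz":-2,"twist":-61}]' 100 30
python3 - <<'E'
from h import *
go(.497,-.222,.23,-7.5)
s=ctrl.get_state();c=ctrl.read_camera("wrist");np.savez("w1.npz",**c)
print(c["tool_from_camera"],c["camera_matrix"])
cv2.imwrite("pics/w1.png",c["img"][:,:,::-1])
W=wcloud(c,s)*1000
print("table z",np.nanmedian(W[...,2][abs(W[...,2])<15]))
sat=np.ptp(c["img"].astype(int),axis=2)
near=(np.hypot(W[...,0]-497,W[...,1]+222)<90)&(sat<40)
for lo,hi in((40,60),(60,88),(92,106),(106,125),(92,125)):
    q=W[near&(W[...,2]>lo)&(W[...,2]<hi)]
    if len(q)<20: print(lo,len(q));continue
    r=cv2.minAreaRect(q[:,:2].astype(np.float32));print(lo,hi,len(q),q.mean(0).round(1),r)
E
```

```text
t 0.1 pos [ 0.2482 -0.627   0.2097] yaw_y -68.41 q6 -0.15 -> dx dy dz [ 38.03 -28.51  -1.95] twist -60.9
time: 1.35
eef_pos: [0.4974, -0.2226, 0.2306]
tcp_rot: [0.751, 0.66, -0.0, -0.0]
contact_force: [-1.8, 0.2, 0.8]
opening: 0.997
finger_force: 0.0
t 1.35 pos [ 0.4974 -0.2226  0.2306] yaw_y -7.4 q6 -0.48 -> dx dy dz [ 0.06 -0.05  0.06] twist 0.1
[[-1.12012998e-04  9.57035301e-01  2.89971411e-01  7.40470198e-02]
 [ 9.99999756e-01 -9.29433461e-05  6.93044303e-04 -2.16071283e-04]
 [ 6.90218777e-04  2.89971418e-01 -9.57035057e-01 -1.63109627e-01]
 [ 0.00000000e+00  0.00000000e+00  0.00000000e+00  1.00000000e+00]] [[309.70691629   0.         314.93395078]
 [  0.         309.70691629 195.94052109]
 [  0.           0.           1.        ]]
table z 0.3785848718572543
40 60 917 [ 536.3 -214.6   55.5] ((530.1196899414062, -225.6317901611328), (130.0281219482422, 33.04425048828125), 81.32286071777344)
60 88 2451 [ 521.7 -221.6   71.5] ((515.947998046875, -223.3968505859375), (129.85073852539062, 44.298099517822266), 81.7632064819336)
92 106 318 [ 507.2 -220.5   99.1] ((497.92413330078125, -222.81005859375), (24.683414459228516, 36.68939971923828), 81.69956970214844)
106 125 850 [ 491.4 -221.   115.3] ((491.7569580078125, -222.16830444335938), (25.09633445739746, 31.72268295288086), 82.32413482666016)
92 125 1168 [ 495.7 -220.8  110.9] ((496.004638671875, -222.71778869628906), (25.141925811767578, 40.288658142089844), 82.32413482666016)
```

View pics/w1.png

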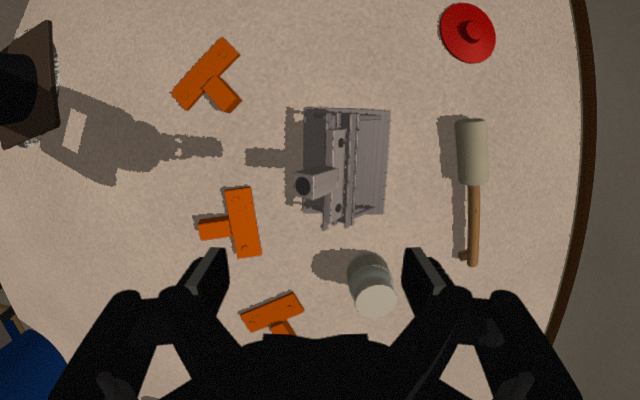

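The wrist view shows the socket end at (305,185), the jaw at (335,180), and clear space for both fingers. The yaw is about -8° and the socket centre is at (0.496,-0.2225). I descend and pinch gently.

```bash
python3 -m pendant '[{"dy":-0.1,"dz":6,"twist":0.6},{"dy":-0.1,"dz":12,"twist":0.6},{"dy":-0.1,"dz":14,"twist":0.6},{"dy":-0.1,"dz":14,"twist":0.6}]' 80 25
python3 -m pendant '[{},{},{},{},{}]' 0 25
python3 -c "
from h import *
go(.497,-.222,.23,-8)"
```

```text
t 1.4 pos [ 0.4972 -0.2231  0.2306] yaw_y -7.46 q6 -0.48 -> dx dy dz [ 0.1  -0.04  0.06] twist 0.5$[0]: bad value
$[0]: bad value
```

```bash
python3 -m pendant '[{"dx":0,"dy":-0.1,"dz":6,"twist":0.6},{"dx":0,"dy":-0.1,"dz":12,"twist":0.6},{"dx":0,"dy":-0.1,"dz":14,"twist":0.6},{"dx":0,"dy":-0.1,"dz":14,"twist":0.6}]' 80 25
python3 -m pendant '[{"dx":0,"dy":0,"dz":0,"twist":0},{"dx":0,"dy":0,"dz":0,"twist":0},{"dx":0,"dy":0,"dz":0,"twist":0},{"dx":0,"dy":0,"dz":0,"twist":0},{"dx":0,"dy":0,"dz":0,"twist":0}]' 0 25
python3 -c "
from h import *
go(.497,-.222,.23,-8)
print(ctrl.get_state()['wrist_torque'])"
```

```text
time: 1.9
eef_pos: [0.4947, -0.2225, 0.0885]
tcp_rot: [0.756, 0.655, -0.001, -0.003]
contact_force: [0.7, -0.6, 1.1]
opening: 0.802
finger_force: 0.0
time: 2.52
eef_pos: [0.4945, -0.2228, 0.0948]
tcp_rot: [0.754, 0.657, -0.003, -0.002]
contact_force: [-14.0, 2.2, 17.0]
opening: 0.192
finger_force: 22.6
t 2.52 pos [ 0.4945 -0.2228  0.0948] yaw_y -7.9 q6 -0.47 -> dx dy dz [  0.1    0.13 -13.53] twist 0.1
[ 0.3616749   2.57020016 -0.02996221]
```

Run:
```python
from h import *
c=ctrl.read_camera("wrist");d=ctrl.read_camera("side");e=ctrl.read_camera("scene")
a=c["img"][80:330,200:440]
b=cv2.resize(d["img"][165:235,320:400],(400,350),interpolation=cv2.INTER_CUBIC)
f=cv2.resize(e["img"][200:300,240:330],(360,400),interpolation=cv2.INTER_CUBIC)
a=cv2.copyMakeBorder(a,0,150,0,0,0);b=cv2.copyMakeBorder(b,0,50,0,0,0)
o=np.hstack([a,b,f]);o=cv2.resize(o,(800,int(o.shape[0]*800/o.shape[1])));cv2.imwrite("pics/g1.png",o[:,:,::-1])
```

```text
(no output)
```

View pics/g1.png

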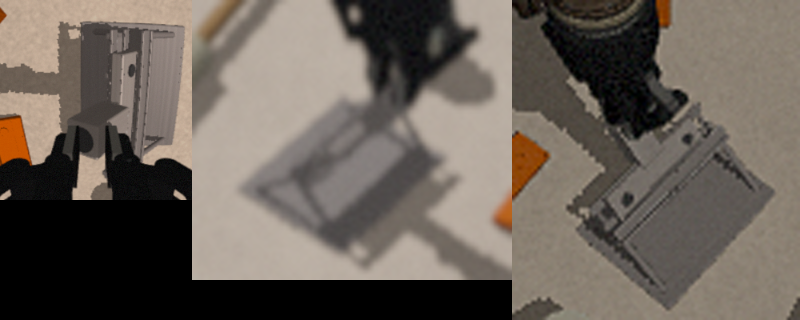

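The head is still in the pocket, and the socket end is between the fingers in the wrist crop near (90,135). The reported opening of 16 mm is odd for a 24 mm socket, so I check the socket's lean and extents from depth.

Run:
```python
from h import *
s=ctrl.get_state();c=ctrl.read_camera("wrist");W=wcloud(c,s)*1000;img=c["img"].astype(int)
a=np.radians(-8);ex=np.array([np.cos(a),np.sin(a)]);ey=np.array([-ex[1],ex[0]])
d=W[...,:2]-[496.3,-222.6];X=d@ex;Y=d@ey;Z=W[...,2]
b=img.mean(2)
m=(abs(Y)<40)&(abs(X)<60)&(Z>60)&(Z<240)&(np.ptp(img,axis=2)<40)
# side profile image: X horizontal, Z vertical 4px/mm, brightness colour
P=np.zeros((560,480,3),np.uint8);P[:]=(90,40,0)
for x,z,y,g in zip(X[m],Z[m],Y[m],b[m]):
    cv2.circle(P,(int((x+60)*4),int(560-(z-60)*4)),2,(int(min(255,g*1.6)),)*3 if abs(y)<13 else (0,int(min(255,60+g)),0),-1)
t=s["eef_pos"]*1000;tx=(t[:2]-[496.3,-222.6])@ex;cv2.drawMarker(P,(int((tx+60)*4),int(560-(t[2]-60)*4)),(0,0,255),0,20)
cv2.imwrite("pics/prof1.png",P)
```

```text
(no output)
```

View pics/prof1.png

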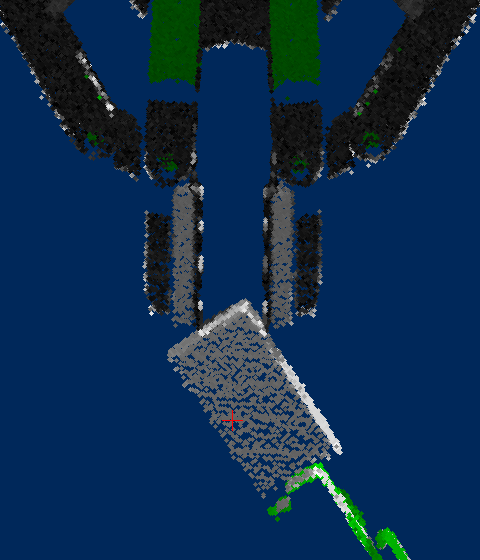

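The profile is clear. The pads ended above the socket's top face, with tips at z≈119 mm, although the TCP reads 95 mm. So the fingertips sit about 20 mm behind the reported TCP. I open, rise, and check this offset with the free fingers.

```bash
python3 -m pendant '[{"dx":0,"dy":0,"dz":0,"twist":0},{"dx":0,"dy":0,"dz":0,"twist":0},{"dx":0,"dy":0,"dz":0,"twist":0},{"dx":0,"dy":0,"dz":0,"twist":0}]' 60 25
python3 - <<'E'
from h import *
print("gpo",ctrl.grip_point_offset)
def tips(c,s,tag):
    W=wcloud(c,s);T=R.from_quat(s["tcp_rot"]).as_matrix();P=(W-s["eef_pos"])@T*1000
    g=c["img"].astype(int).mean(2)
    m=(abs(P[...,0])<14)&(abs(P[...,1])<62)&(P[...,2]>-75)&(P[...,2]<5)
    for sg in(-1,1):
        q=P[m&(P[...,1]*sg>5)]
        for lo in range(-60,0,5):
            k=q[(q[:,2]>=lo)&(q[:,2]<lo+5)]
            if len(k)>5: print(tag,sg,lo,len(k),np.percentile(k[:,1],[2,98]).round(1),np.percentile(k[:,0],[2,98]).round(1))
z=np.load("w1.npz");c={k:z[k] for k in z}
s=dict(tcp_rot=np.array([.751,.66,0,0]),eef_pos=np.array([.4972,-.2231,.2306]))
tips(c,s,"w1")
s=ctrl.get_state();go(.4963,-.2226,.070,-8);print(s["contact_force"],s["opening"])
c=ctrl.read_camera("wrist")
W=wcloud(c,s)*1000
a=np.radians(-8);ex=np.array([np.cos(a),np.sin(a)]);ey=np.array([-ex[1],ex[0]])
d=W[...,:2]-[496.3,-222.6];X=d@ex;Y=d@ey;Z=W[...,2]
m=(abs(Y)<13)&(abs(X)<60)&(Z>60)&(Z<180)
for lo in range(80,160,5):
    k=X[m&(Z>=lo)&(Z<lo+5)]
    print(lo,len(k),np.histogram(k,range(-60,61,10))[0])
E
```

```text
time: 3.22
eef_pos: [0.4968, -0.2222, 0.0908]
tcp_rot: [0.755, 0.656, 0.0, -0.0]
contact_force: [-0.2, -0.4, 0.2]
opening: 0.598
finger_force: 0.0
gpo 0.0187
w1 -1 -60 317 [-56.4 -42.5] [-9.9 11.7]
w1 -1 -55 291 [-55.9 -42.6] [-9.7 11.6]
w1 -1 -50 285 [-55.9 -42.6] [-9.8 11.6]
w1 -1 -45 226 [-55.3 -42.6] [-10.3  11.6]
w1 -1 -40 168 [-48.9 -42.5] [-9.6 11.4]
w1 -1 -35 25 [-43.6 -42.8] [-8.4  9.1]
w1 1 -60 328 [42.  55.8] [-9.4 11.6]
w1 1 -55 290 [41.9 55.5] [-9.7 11.7]
w1 1 -50 281 [41.9 55.1] [-10.1  11.7]
w1 1 -45 241 [41.9 54.4] [-9.9 11.6]
w1 1 -40 158 [41.9 48.5] [-10.1  11.6]
w1 1 -35 28 [42.2 43. ] [-8.3  8. ]
t 3.23 pos [ 0.4968 -0.2222  0.0908] yaw_y -8.0 q6 -0.47 -> dx dy dz [-0.05 -0.05  2.08] twist 0.0
[-0.16773235 -0.39316679  0.18815144] 0.5978926976330626
80 119 [ 0  0  0  0  0  4 52 61  2  0  0  0]
85 234 [ 0  0  0  0  0 24 58 56 96  0  0  0]
90 332 [  0   0   0   0   0  43  51 163  75   0   0   0]
95 391 [  0   0   0   0  14  68  69 240   0   0   0   0]
100 393 [  0   0   0   0  30  63  66 234   0   0   0   0]
105 501 [  0   0   0  19 117  70 237  58   0   0   0   0]
110 917 [  0   0   0   5 517  88 303   0   4   0   0   0]
115 1106 [  0   0   6  73 196 445 297   0  81   8   0   0]
120 816 [  0   0  48 126   0 438  39   0 117  48   0   0]
125 385 [  0   0  61 127   0   0   0   0 123  74   0   0]
130 432 [  0   0  78 135   0   0   0   0 132  87   0   0]
135 465 [  0   0  81 156   0   0   0   0 151  77   0   0]
140 537 [  0   0  97 174   0   0   0   0 157 109   0   0]
145 457 [  0   0  42 187   0   0   0   0 183  45   0   0]
150 695 [  0   1  37 306   0   0   0   0 308  43   0   0]
155 365 [ 2 82 59 42  0  0  0  0 41 50 84  5]
```

The free fingers confirm it: the tips sit about 21 mm behind the stated TCP (34 mm behind when open). I lower a further 2.1 cm and pinch again.

```bash
python3 -m pendant '[{"dx":0,"dy":0,"dz":0,"twist":0},{"dx":0,"dy":0,"dz":1.0,"twist":0},{"dx":0,"dy":0,"dz":2.1,"twist":0},{"dx":0,"dy":0,"dz":2.1,"twist":0}]' 75 20
python3 -m pendant '[{"dx":0,"dy":0,"dz":0,"twist":0},{"dx":0,"dy":0,"dz":0,"twist":0},{"dx":0,"dy":0,"dz":0,"twist":0},{"dx":0,"dy":0,"dz":0,"twist":0}]' 0 20
cat > prof.py <<'E'
from h import *
import sys
s=ctrl.get_state();c=ctrl.read_camera("wrist");W=wcloud(c,s);img=c["img"].astype(int)
T=R.from_quat(s["tcp_rot"]).as_matrix();Q=(W-s["eef_pos"])@T*1000
X,Y,Z=Q[...,1],Q[...,0],Q[...,2];b=img.mean(2)
m=(abs(X)<60)&(Z>-60)&(Z<80)&(abs(Y)<60)
P=np.zeros((560,480,3),np.uint8);P[:]=(90,40,0)
for x,z,y,g in zip(X[m],Z[m],Y[m],b[m]):
    cv2.circle(P,(int((x+60)*4),int((z+60)*4)),2,(int(min(255,g*1.6)),)*3 if abs(y)<13.5 else (0,int(min(255,60+g)),0),-1)
cv2.drawMarker(P,(240,240),(0,0,255),0,20);cv2.imwrite(sys.argv[1],P)
print(s["time"],s["eef_pos"],s["contact_force"],s["opening"],s["finger_force"])
E
python3 prof.py pics/prof2.png
```

```text
time: 3.78
eef_pos: [0.4956, -0.2215, 0.0681]
tcp_rot: [0.755, 0.656, -0.0, -0.002]
contact_force: [-0.2, 0.3, -0.5]
opening: 0.748
finger_force: 0.0
time: 4.28
eef_pos: [0.4979, -0.2228, 0.0722]
tcp_rot: [0.755, 0.656, 0.001, 0.001]
contact_force: [-2.4, 2.3, 6.9]
opening: 0.439
finger_force: 17.8
4.275 [ 0.49794004 -0.22277427  0.07221808] [-2.39455413  2.30823676  6.94963828] 0.4391118457485936 17.78475717874244
```

View pics/prof2.png

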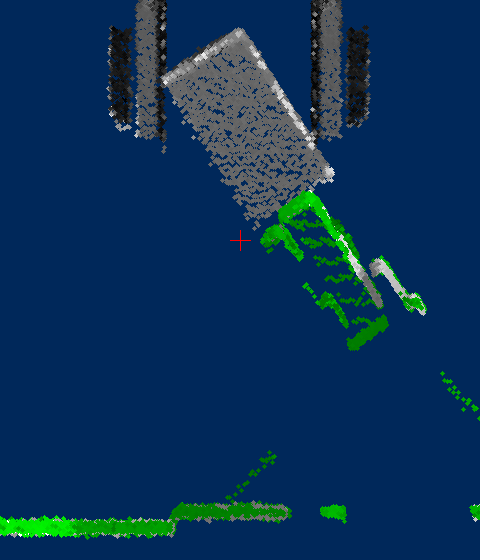

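The pinch is diagonal, as planned: the left pad is on the upper-left edge at (165,80) and the right tip is low on the socket face at (312,140). Now I draw along the slant.

```bash
python3 -m pendant '[{"dx":0,"dy":-0.3,"dz":-0.4,"twist":0},{"dx":0,"dy":-0.6,"dz":-0.8,"twist":0},{"dx":0,"dy":-0.9,"dz":-1.3,"twist":0},{"dx":0,"dy":-1.2,"dz":-1.7,"twist":0},{"dx":0,"dy":-1.7,"dz":-2.5,"twist":0},{"dx":0,"dy":-2.3,"dz":-3.3,"twist":0},{"dx":0,"dy":-2.9,"dz":-4.1,"twist":0},{"dx":0,"dy":-2.9,"dz":-4.1,"twist":0}]' 0 30
python3 prof.py pics/prof3.png
```

```text
time: 5.32
eef_pos: [0.4674, -0.218, 0.1109]
tcp_rot: [0.755, 0.656, -0.0, -0.0]
contact_force: [-0.8, 1.2, -2.5]
opening: 0.271
finger_force: 34.2
5.325 [ 0.4673539  -0.21799138  0.11092748] [-0.80644952  1.17465574 -2.54788098] 0.27132139793904 34.20316457748413
```

View pics/prof3.png

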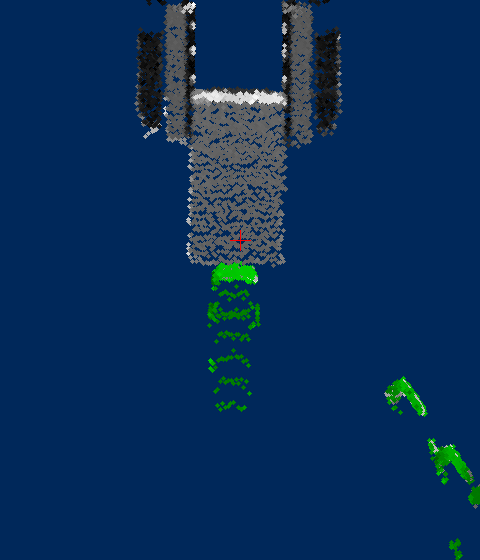

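The head came out and straightened upright between the pads, held by the top 12 mm of the socket, with its bottom about 43 mm below the TCP. I firm the grip, lift it and carry it over the crate.

```bash
python3 -m pendant '[{"dx":0,"dy":0,"dz":-1,"twist":0},{"dx":0,"dy":0,"dz":-4,"twist":0},{"dx":0,"dy":0,"dz":-8,"twist":0},{"dx":0,"dy":0,"dz":-12,"twist":0},{"dx":0,"dy":0,"dz":-13,"twist":0},{"dx":0,"dy":0,"dz":-13,"twist":0}]' 0 60
python3 -c "
from h import *
go(.6203,.1211,.245,-4.75)"
```

```text
time: 6.12
eef_pos: [0.468, -0.2182, 0.2408]
tcp_rot: [0.755, 0.656, -0.0, 0.0]
contact_force: [-0.4, 0.4, -2.1]
opening: 0.259
finger_force: 64.8
t 6.12 pos [ 0.468  -0.2182  0.2408] yaw_y -8.01 q6 -0.49 -> dx dy dz [35.72 10.35 -0.43] twist -3.3
```

```bash
python3 -m pendant '[{"dx":2,"dy":0.6,"dz":0,"twist":0},{"dx":6,"dy":1.7,"dz":0,"twist":-1},{"dx":11,"dy":3.2,"dz":0,"twist":-2},{"dx":16,"dy":4.6,"dz":0,"twist":-3.3},{"dx":21,"dy":6.1,"dz":0,"twist":-3.3},{"dx":26,"dy":7.5,"dz":0,"twist":-3.3},{"dx":31,"dy":9,"dz":0,"twist":-3.3},{"dx":34.5,"dy":10,"dz":0,"twist":-3.3},{"dx":35.7,"dy":10.4,"dz":0,"twist":-3.3},{"dx":35.7,"dy":10.4,"dz":0,"twist":-3.3}]' 0 60
cat > fit.py <<'E'
from h import *
import sys
s=ctrl.get_state();c=ctrl.read_camera("wrist");W=wcloud(c,s);img=c["img"]
T=R.from_quat(s["tcp_rot"]).as_matrix();Q=(W-s["eef_pos"])@T*1000
go(.6203,.1211,.245,-4.75)
Z=W[...,2]*1000
near=(abs(Q[...,1])<160)&(abs(Q[...,0])<160)
# held head: jaw
m=(abs(Q[...,1])<20)&(abs(Q[...,0])<62)&(Q[...,2]>3)&(Q[...,2]<48)
j=Q[m];print("jaw n",len(j),"tool x,y,z pct",np.percentile(j,[2,98],axis=0).round(1).tolist())
k=Q[(abs(Q[...,1])<16)&(abs(Q[...,0])<16)&(Q[...,2]>-20)&(Q[...,2]<3)];print("socket",np.percentile(k,[2,98],axis=0).round(1).tolist())
# stand tops z 84
t=near&(Z>80)&(Z<88)
for lo,hi in((-10,60),(-90,-30)): pass
q=Q[t];print("stand tops n",len(q));h,e=np.histogram(q[:,1],range(-160,161,4));print([(int(a),int(n)) for a,n in zip(e,h) if n>8])
np.savez("fit.npz",Q=Q,Z=Z,img=img)
rim=Q[near&(Z>145)&(Z<154)];print("rim rect (tool x,y)",cv2.minAreaRect(rim[:,:2].astype(np.float32)),len(rim))
cv2.imwrite(sys.argv[1],img[:,:,::-1])
E
python3 fit.py pics/fit1.png
```

```text
time: 7.38
eef_pos: [0.62, 0.1208, 0.2387]
tcp_rot: [0.735, 0.678, -0.002, -0.001]
contact_force: [-0.4, -0.5, -2.0]
opening: 0.256
finger_force: 64.7
t 7.42 pos [0.62   0.12   0.2393] yaw_y -4.71 q6 0.11 -> dx dy dz [ 0.11  0.02 -0.57] twist 0.0
jaw n 1516 tool x,y,z pct [[-48.0, -7.4, 4.1], [49.6, 4.5, 31.0]]
socket [[10.7, -12.3, -19.5], [12.0, 10.4, 2.1]]
stand tops n 6698
[(-156, 10), (-152, 12), (-148, 10), (-144, 14), (-140, 303), (-136, 350), (-132, 415), (-128, 164), (-124, 69), (-120, 69), (-116, 68), (-112, 71), (-108, 64), (-104, 69), (-100, 76), (-96, 320), (-92, 384), (-88, 426), (-84, 118), (-80, 13), (-76, 10), (-72, 11), (-68, 10), (-28, 307), (-24, 329), (-20, 333), (-16, 320), (-12, 117), (-8, 48), (-4, 43), (0, 43), (4, 65), (8, 321), (12, 331), (16, 325), (20, 367), (24, 388), (28, 22), (60, 46), (64, 176)]
rim rect (tool x,y) ((-0.56201171875, -42.743194580078125), (234.67652893066406, 196.96234130859375), 89.93144989013672) 4633
```

View pics/fit1.png

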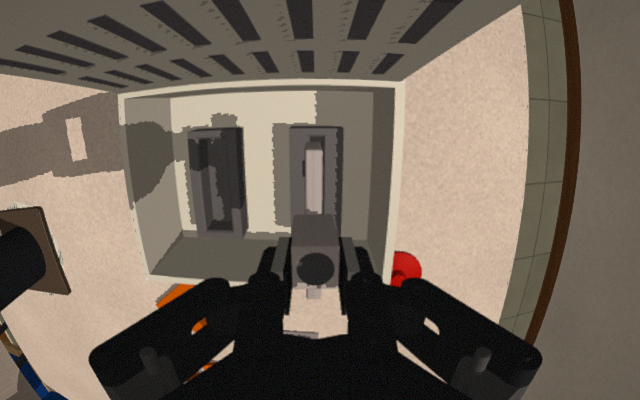

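The wrist view shows the held head's jaw at (313,180), right over the far, narrow-slotted stand (292–342, 127–230). The near stand at (218,180) has the wide slot. I work out the exact offsets.

```bash
cat > off.py <<'E'
from h import *
z=np.load("fit.npz");Q=z["Q"];Z=z["Z"]
t=(Z>81)&(Z<87.5)&(abs(Q[...,1])<40)&(abs(Q[...,0])<75);q=Q[t]
r=cv2.minAreaRect(q[:,:2].astype(np.float32));print("stand rect",r)
for x0 in range(-60,65,15):
    k=q[(q[:,0]>=x0)&(q[:,0]<x0+15)]
    if len(k)<20: continue
    y=np.sort(k[:,1]);c=y[abs(y+1)<16];g=np.diff(c);i=g.argmax() if len(g) else 0
    print("x",x0,len(k),"outer",np.percentile(y,[1,99]).round(1),"gap",c[[i,i+1]].round(1) if len(g) else "")
print("stand x ext",np.percentile(q[:,0],[.5,99.5]))
# deep floor gap inside slot
f=Q[(Z<79)&(Z>50)&(abs(Q[...,1])<14)&(abs(Q[...,0])<50)];print("slot inside",len(f),np.percentile(f[:,:2],[3,97],axis=0).round(1).tolist() if len(f) else"")
j=Q[(abs(Q[...,1])<16)&(abs(Q[...,0])<60)&(Q[...,2]>3)&(Q[...,2]<48)]
for lo in(3,10,20,30,38):
    k=j[(j[:,2]>=lo)&(j[:,2]<lo+6)]
    if len(k)>10: print("jaw z",lo,len(k),np.percentile(k[:,:2],[2,98],axis=0).round(1).tolist())
top=j[(j[:,2]<9)&(abs(j[:,0])>14)];a=np.polyfit(top[:,0],top[:,1],1);print("jaw top slope deg",np.degrees(np.arctan(a[0])),"ctr",a[1])
E
python3 off.py
```

```text
stand rect ((-9.238391876220703, 0.8098773956298828), (120.97250366210938, 56.34119415283203), 0.15408644080162048)
x -60 85 outer [-27.1  27.5] gap 
x -45 404 outer [-26.6  27.7] gap [-11.2   8.3]
x -30 462 outer [-27.2  27.6] gap [-11.    8.2]
x -15 476 outer [-26.9  27.2] gap [-10.9   8.1]
x 0 441 outer [-26.7  27.8] gap [-13.9   9. ]
x 15 487 outer [-26.4  28.7] gap [-12.7   7.9]
x 30 581 outer [-27.1  27.4] gap [-4.5 -3.4]
x 45 313 outer [-27.   27.2] gap [-1.4 -0.4]
stand x ext [-62.91134817  50.35171099]
slot inside 89 [[27.2, -6.9], [38.9, 7.5]]
jaw z 3 1071 [[-47.9, -6.1], [48.3, 4.1]]
jaw z 10 52 [[11.0, -6.6], [49.3, 3.9]]
jaw z 20 20 [[39.9, -6.8], [49.8, 4.5]]
jaw z 30 18 [[46.1, -7.3], [49.6, 2.0]]
jaw z 38 14 [[49.1, -6.0], [49.5, 2.1]]
jaw top slope deg 0.09272714363636837 ctr -1.2209901019148004
```

```bash
python3 - <<'E'
from h import *
z=np.load("fit.npz");Q=z["Q"];Z=z["Z"]
m=(abs(Q[...,1]-0.3)<4)&(Q[...,0]>25)&(Q[...,0]<80)
x=Q[m][:,0];zz=Z[m]
for a in range(28,66,2):
    k=zz[(x>=a)&(x<a+2)]
    if len(k): print(a,len(k),np.percentile(k,[5,50,95]).round(0),end=" | ")
print()
for ylo,yhi in((-27,-12),(12,27)):
    m=(Q[...,1]>ylo)&(Q[...,1]<yhi)&(abs(Q[...,0])<90);x=Q[m][:,0];zz=Z[m]
    print(ylo,[(a,int(np.median(zz[(x>=a)&(x<a+3)])),((x>=a)&(x<a+3)).sum()) for a in list(range(-84,-50,3))+list(range(42,66,3)) if ((x>=a)&(x<a+3)).sum()>3])
E
python3 -m pendant '[{"dx":-0.5,"dy":0.1,"dz":1,"twist":0},{"dx":-1.1,"dy":0.1,"dz":3,"twist":0},{"dx":-1.1,"dy":0.1,"dz":3.5,"twist":0},{"dx":-1.1,"dy":0.1,"dz":3.5,"twist":0}]' 0 60
python3 fit.py pics/fit2.png; python3 off.py
python3 - <<'E'
from h import *
z=np.load("fit.npz");Q=z["Q"];Z=z["Z"]
m=(abs(Q[...,1]-0.3)<4)&(Q[...,0]>25)&(Q[...,0]<80)
x=Q[m][:,0];zz=Z[m]
for a in range(28,80,2):
    k=zz[(x>=a)&(x<a+2)]
    if len(k): print(a,len(k),np.percentile(k,[5,50,95]).round(0),end=" | ")
E
```

```text
28 47 [229. 230. 231.] | 30 43 [229. 230. 231.] | 32 53 [ 54. 230. 231.] | 34 59 [ 53. 230. 232.] | 36 62 [ 54. 230. 231.] | 38 48 [229. 230. 231.] | 40 53 [ 83. 230. 231.] | 42 65 [ 83. 230. 231.] | 44 59 [ 84. 230. 232.] | 46 67 [ 84. 230. 231.] | 48 131 [ 84. 220. 230.] | 50 31 [50. 80. 84.] | 52 14 [49. 50. 51.] | 54 14 [49. 50. 51.] | 56 13 [48. 50. 51.] | 58 8 [49. 50. 51.] | 60 14 [49. 50. 51.] | 62 14 [50. 50. 51.] | 64 14 [49. 50. 51.] | 
-27 [(-54, 83, np.int64(5)), (-51, 83, np.int64(4)), (42, 84, np.int64(41)), (45, 84, np.int64(43)), (48, 83, np.int64(52)), (51, 50, np.int64(59)), (54, 50, np.int64(36)), (57, 50, np.int64(26)), (60, 50, np.int64(38)), (63, 50, np.int64(29))]
12 [(-66, 84, np.int64(6)), (-63, 84, np.int64(4)), (-60, 84, np.int64(9)), (-57, 84, np.int64(10)), (-54, 83, np.int64(10)), (-51, 84, np.int64(13)), (42, 84, np.int64(41)), (45, 84, np.int64(41)), (48, 80, np.int64(59)), (51, 50, np.int64(55)), (54, 50, np.int64(39)), (57, 50, np.int64(29)), (60, 50, np.int64(40)), (63, 50, np.int64(30))]
time: 7.92
eef_pos: [0.6202, 0.1093, 0.2047]
tcp_rot: [0.736
[... 1699 characters left out ...]
 38 13 [[49.1, -6.0], [49.4, 1.5]]
jaw top slope deg 0.14538627279047744 ctr -1.2860657575473315
28 43 [195. 196. 197.] | 30 43 [195. 196. 197.] | 32 43 [195. 196. 197.] | 34 48 [195. 196. 197.] | 36 54 [ 54. 196. 197.] | 38 68 [ 53. 196. 197.] | 40 67 [ 54. 196. 197.] | 42 63 [ 54. 196. 197.] | 44 62 [ 54. 196. 197.] | 46 67 [ 53. 196. 197.] | 48 129 [ 54. 186. 197.] | 50 8 [53. 54. 54.] | 52 9 [81. 82. 83.] | 54 18 [83. 84. 85.] | 56 18 [83. 84. 85.] | 58 18 [83. 84. 85.] | 60 30 [57. 84. 85.] | 62 21 [49. 50. 85.] | 64 16 [49. 50. 52.] | 66 16 [49. 50. 51.] | 68 16 [49. 50. 51.] | 70 16 [49. 50. 51.] | 72 16 [49. 50. 51.] | 74 16 [49. 50. 51.] | 76 12 [49. 50. 51.] | 78 12 [49. 49. 50.] |
```

Jaw and slot now agree to within about 0.5 mm (jaw centre y -1.25, slot -1.1; x about 0 for both), and the yaw matches. I lower into the slot.

```bash
python3 -m pendant '[{"dx":0,"dy":0,"dz":3,"twist":0},{"dx":0,"dy":0,"dz":6,"twist":0},{"dx":0,"dy":0,"dz":7.5,"twist":0},{"dx":0,"dy":0,"dz":8.3,"twist":0},{"dx":0,"dy":0,"dz":9,"twist":0},{"dx":0,"dy":0,"dz":9.6,"twist":0},{"dx":0,"dy":0,"dz":9.6,"twist":0}]' 0 60
python3 -c "
from h import *
go(.6205,.1093,.098,-4.75)"
```

```text
time: 8.85
eef_pos: [0.6209, 0.1097, 0.1099]
tcp_rot: [0.736, 0.677, -0.0, -0.0]
contact_force: [0.4, -0.2, -1.9]
opening: 0.266
finger_force: 64.7
t 8.85 pos [0.6209 0.1097 0.1099] yaw_y -4.71 q6 0.1 -> dx dy dz [-0.04 -0.03  1.19] twist 0.0
```

```bash
python3 -m pendant '[{"dx":0,"dy":0,"dz":0.4,"twist":0},{"dx":0,"dy":0,"dz":0.8,"twist":0},{"dx":0,"dy":0,"dz":1.1,"twist":0},{"dx":0,"dy":0,"dz":1.3,"twist":0},{"dx":0,"dy":0,"dz":1.3,"twist":0}]' 0 60
python3 fit.py pics/fit3.png | grep -v tops
```

```text
time: 9.48
eef_pos: [0.6211, 0.1098, 0.0987]
tcp_rot: [0.736, 0.678, -0.0, -0.0]
contact_force: [-2.7, 0.1, 4.6]
opening: 0.263
finger_force: 65.6
t 9.53 pos [0.6211 0.1099 0.0987] yaw_y -4.7 q6 0.1 -> dx dy dz [  1.11  -0.17 -14.63] twist 0.0
jaw n 7546 tool x,y,z pct [[-59.1, -19.2, 7.5], [61.3, 19.2, 44.2]]
socket [[10.6, -12.4, -19.4], [12.0, 10.4, 2.3]]
[(-160, 31), (-156, 29), (-152, 34), (-148, 31), (-144, 379), (-140, 689), (-136, 756), (-132, 853), (-128, 139), (-124, 131), (-120, 135), (-116, 135), (-112, 138), (-108, 130), (-104, 120), (-100, 289), (-96, 803), (-92, 839), (-88, 871), (-84, 15), (-80, 14), (-76, 13), (-72, 11), (-68, 12), (-64, 12), (-60, 12), (-56, 12), (-52, 14), (-48, 12), (-44, 15), (-40, 14), (-36, 12), (-32, 406), (-28, 787), (-24, 775), (-20, 797), (-16, 793), (-12, 660), (-8, 240), (-4, 223), (0, 232), (4, 667), (8, 770), (12, 867), (16, 774), (20, 785), (24, 381), (28, 14), (32, 14), (36, 13), (40, 14), (44, 12), (48, 13), (52, 13), (56, 13), (60, 908)]
rim rect (tool x,y) ((12.398788452148438, -43.78755187988281), (233.02371215820312, 192.309814453125), 89.779541015625) 14939
```

```bash
cat > seat.py <<'E'
from h import *
z=np.load("fit.npz");Q=z["Q"];Z=z["Z"]
for a,b in((-48,-20),(-20,-12),(14,20),(20,35),(35,49)):
    k=Z[(Q[...,0]>a)&(Q[...,0]<b)&(abs(Q[...,1]+1.2)<3.5)&(Z>70)&(Z<110)]
    if len(k): print(a,b,len(k),np.percentile(k,[10,50,90]).round(1))
k=Z[(abs(Q[...,0])<11)&(abs(Q[...,1]+1.2)<11)&(Z>110)&(Z<150)];print("socket top",len(k),np.percentile(k,[50,90]).round(1) if len(k) else "")
E
python3 seat.py
```

```text
-48 -20 75 [89.5 90.1 90.8]
14 20 118 [89.5 90.4 91. ]
20 35 303 [89.6 90.4 91.2]
35 49 296 [89.5 90.3 91. ]
socket top 2038 [134.5 135.5]
```

The jaw top is at 90.3 mm and the expected seated height is 90 mm, so the head is fully down. I open modestly and go straight up.

```bash
python3 -m pendant '[{"dx":0,"dy":0,"dz":0,"twist":0},{"dx":0,"dy":0,"dz":0,"twist":0},{"dx":0,"dy":0,"dz":0,"twist":0}]' 55 60
python3 -m pendant '[{"dx":0,"dy":0,"dz":-2,"twist":0},{"dx":0,"dy":0,"dz":-6,"twist":0},{"dx":0,"dy":0,"dz":-12,"twist":0},{"dx":0,"dy":0,"dz":-18,"twist":0},{"dx":0,"dy":0,"dz":-24,"twist":0},{"dx":0,"dy":0,"dz":-30,"twist":0},{"dx":0,"dy":0,"dz":-32,"twist":0},{"dx":0,"dy":0,"dz":-32,"twist":0}]' 55 60
python3 - <<'E'
from h import *
s=ctrl.get_state();c=ctrl.read_camera("wrist");W=wcloud(c,s)
T=R.from_quat(s["tcp_rot"]).as_matrix();Q=(W-s["eef_pos"])@T*1000;Z=W[...,2]*1000
k=(abs(Q[...,0])<60)&(abs(Q[...,1]+1.2)<14)&(Z>88)&(Z<160)
j=Q[k&(Z<95)];t=k&(Z>125);print("jaw",np.median(Z[k&(Z<95)]),np.percentile(j[:,:2],[2,98],axis=0).round(1).tolist(),"top",np.median(Z[t]),np.percentile(Q[t][:,:2],[2,98],axis=0).round(1).tolist())
# lid from scene camera
W2=cloud(ctrl.read_camera("scene"))*1000
a=np.radians(-4.75);ex=np.array([np.cos(a),np.sin(a)]);ey=np.array([-ex[1],ex[0]])
d=W2[...,:2]-[564.5,125.7];X=d@ex;Y=d@ey;z=W2[...,2]
for lo in range(160,350,30):
    m=(z>lo)&(z<lo+30)&(Y>80)&(Y<150)&(abs(X)<140)
    if m.sum()>10: print("lid z",lo,m.sum(),Y[m].mean().round(1),np.percentile(X[m],[2,98]).round(0))
tip=ctrl.get_state()
go(.60,.32,.42,-4.75)
E
```

```text
time: 9.9
eef_pos: [0.6209, 0.1097, 0.0968]
tcp_rot: [0.736, 0.677, -0.0, 0.0]
contact_force: [-0.8, 0.1, -0.2]
opening: 0.552
finger_force: 0.0
time: 10.9
eef_pos: [0.6212, 0.1098, 0.4197]
tcp_rot: [0.736, 0.677, 0.002, 0.001]
contact_force: [0.1, -0.5, -0.2]
opening: 0.551
finger_force: 0.0
jaw 90.19321506133154 [[-49.2, -7.0], [48.4, 1.2]] top 134.3646101622409 [[-11.3, -13.6], [11.0, 8.4]]
lid z 160 662 97.2 [-118.  122.]
lid z 190 721 100.5 [-118.  121.]
lid z 220 769 104.1 [-118.  122.]
lid z 250 811 107.5 [-119.  122.]
lid z 280 890 111.0 [-118.  122.]
lid z 310 961 114.9 [-119.  122.]
t 11.0 pos [0.6203 0.1097 0.4146] yaw_y -4.71 q6 0.1 -> dx dy dz [20.79 -3.76 -0.54] twist 0.0
```

Head stands upright and released, jaw top still at 90.2 mm. The lid's outer face at the top is at crate Y≈122 mm, with its edge at z≈0.34. I go over and behind it with closed fingers.

```bash
python3 -m pendant '[{"dx":4,"dy":-1,"dz":0,"twist":0},{"dx":9,"dy":-2,"dz":0,"twist":0},{"dx":14,"dy":-3,"dz":0,"twist":0},{"dx":18,"dy":-3.5,"dz":0,"twist":0},{"dx":18.6,"dy":-3.5,"dz":0,"twist":0},{"dx":18.6,"dy":-3.5,"dz":4,"twist":0},{"dx":18.6,"dy":-3.5,"dz":9,"twist":0},{"dx":18.6,"dy":-3.5,"dz":13,"twist":0},{"dx":18.6,"dy":-3.5,"dz":13,"twist":0}]' 0 20
python3 -c "
from h import *
s=ctrl.get_state();go(.6,.3,.285,-4.75)
p=s['eef_pos'][:2]*1000-[564.5,125.7];a=np.radians(-4.75);print('crate X,Y',p@[np.cos(a),np.sin(a)],p@[-np.sin(a),np.cos(a)])"
```

```text
time: 12.12
eef_pos: [0.5987, 0.2959, 0.2798]
tcp_rot: [0.736, 0.677, -0.006, -0.003]
contact_force: [0.0, -0.2, -1.0]
opening: 0.005
finger_force: 0.0
t 12.12 pos [0.5987 0.2959 0.2798] yaw_y -4.78 q6 0.39 -> dx dy dz [ 0.41  0.09 -0.53] twist -0.0
crate X,Y 20.02716346843506 172.48375939259614
```

```bash
python3 -m pendant '[{"dx":-2,"dy":0,"dz":0,"twist":0},{"dx":-3.5,"dy":0,"dz":0,"twist":0},{"dx":-4.5,"dy":0,"dz":0,"twist":0},{"dx":-5.5,"dy":0,"dz":0,"twist":0},{"dx":-6.5,"dy":0,"dz":0,"twist":0},{"dx":-8,"dy":0,"dz":0,"twist":0}]' 0 20
python3 -m pendant '[{"dx":-1.5,"dy":0,"dz":0,"twist":0},{"dx":-3,"dy":0,"dz":0,"twist":0},{"dx":-4.5,"dy":0,"dz":0,"twist":0},{"dx":-6,"dy":0,"dz":0,"twist":0},{"dx":-6,"dy":0,"dz":-4,"twist":0},{"dx":-6,"dy":0,"dz":-10,"twist":0},{"dx":-6,"dy":0,"dz":-14,"twist":0},{"dx":-6,"dy":0,"dz":-14,"twist":0}]' 0 20
cat > lid.py <<'E'
from h import *
import sys
c=ctrl.read_camera("scene");W2=cloud(c)*1000
a=np.radians(-4.75);ex=np.array([np.cos(a),np.sin(a)]);ey=np.array([-ex[1],ex[0]])
d=W2[...,:2]-[564.5,125.7];X=d@ex;Y=d@ey;z=W2[...,2]
for lo in range(-90,130,20):
    m=(Y>lo)&(Y<lo+20)&(abs(X)<120)&(z>100)&(z<360)
    if m.sum()>10: print("Y",lo,m.sum(),np.percentile(z[m],[10,50,90]).round(0))
cv2.imwrite(sys.argv[1],c["img"][:,:,::-1]);print(ctrl.get_state()["time"])
E
python3 lid.py pics/lid1.png
```

```text
time: 12.88
eef_pos: [0.5946, 0.2178, 0.2871]
tcp_rot: [0.735, 0.678, 0.0, -0.0]
contact_force: [0.6, 1.1, -0.7]
opening: -0.002
finger_force: 0.4
time: 13.88
eef_pos: [0.5909, 0.1578, 0.4328]
tcp_rot: [0.736, 0.677, 0.004, 0.003]
contact_force: [-0.4, 0.9, -0.6]
opening: -0.004
finger_force: 0.0
Y -90 17 [134. 145. 150.]
Y -70 30 [114. 134. 145.]
Y -50 43 [106. 128. 148.]
Y -30 402 [115. 297. 303.]
Y -10 206 [126. 266. 282.]
Y 10 151 [128. 243. 256.]
Y 30 141 [126. 216. 227.]
Y 50 133 [120. 189. 204.]
Y 70 730 [107. 131. 159.]
Y 90 319 [106. 134. 150.]
13.925
```

The lid is at about 0.95 rad and still swinging. I hold the arm clear and let it fall.

```bash
python3 -m pendant '[{"dx":0,"dy":0,"dz":-1,"twist":0},{"dx":0,"dy":0,"dz":-3,"twist":0},{"dx":0,"dy":0,"dz":-5,"twist":0},{"dx":0,"dy":0,"dz":-6,"twist":0},{"dx":0,"dy":0,"dz":-6,"twist":0},{"dx":0,"dy":0,"dz":-6,"twist":0},{"dx":0,"dy":0,"dz":-6,"twist":0},{"dx":0,"dy":0,"dz":-6,"twist":0},{"dx":0,"dy":0,"dz":-6,"twist":0},{"dx":0,"dy":0,"dz":-6,"twist":0}]' 0 20
python3 -m pendant '[{"dx":0,"dy":0,"dz":0,"twist":0},{"dx":0,"dy":0,"dz":0,"twist":0},{"dx":0,"dy":0,"dz":0,"twist":0},{"dx":0,"dy":0,"dz":0,"twist":0},{"dx":0,"dy":0,"dz":0,"twist":0},{"dx":0,"dy":0,"dz":0,"twist":0},{"dx":0,"dy":0,"dz":0,"twist":0},{"dx":0,"dy":0,"dz":0,"twist":0}]' 0 20
python3 lid.py pics/lid2.png
```

```text
time: 15.18
eef_pos: [0.5898, 0.1584, 0.4871]
tcp_rot: [0.736, 0.677, 0.0, 0.0]
contact_force: [-0.6, -0.6, 0.0]
opening: -0.003
finger_force: 0.0
time: 16.18
eef_pos: [0.5898, 0.1584, 0.487]
tcp_rot: [0.736, 0.677, -0.0, -0.0]
contact_force: [0.2, -0.3, 0.1]
opening: 0.003
finger_force: 0.0
Y -90 480 [153. 155. 157.]
Y -70 470 [154. 155. 157.]
Y -50 455 [153. 155. 157.]
Y -30 433 [154. 155. 157.]
Y -10 436 [153. 155. 157.]
Y 10 412 [153. 155. 157.]
Y 30 416 [153. 155. 157.]
Y 50 389 [153. 155. 157.]
Y 70 393 [153. 155. 157.]
Y 90 69 [153. 155. 156.]
16.225
```

View pics/lid2.png

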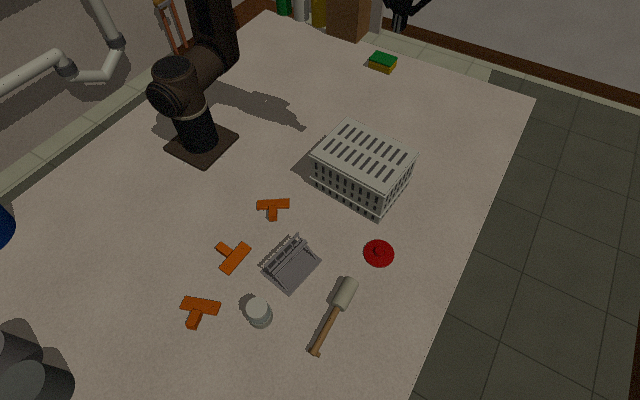

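The lid is flat and shut at z=155 mm over the crate at (362,157). The rack at (290,262) is empty, and the brush, drain cover, jar and orange pieces have not moved. I hand the job in.

```bash
python3 -c "
from plant import ctrl
print(ctrl.sign_off())"
```

```text
the job is handed in; nothing more can be done
None
```

The mop head stands upright and released, fully down in the narrow slot (the farther stand). The lid is shut over it, nothing else moved, and I handed the job in at about 16 s.

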